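Reset the locked stop screw of a reed gapping jig

ROBOT

A 6-joint arm with a two-finger parallel gripper is mounted at the origin on the work surface. World frame = base frame: x ahead of the robot, y to its left, z up, the work surface at z = 0. Lengths are in m, angles in degrees, forces in N, time in s.
With the tool pointing down it reaches from about 0.35 to 0.875 m from the base axis. Payload 4.2 kg.
Tool frame: the origin (TCP) lies midway between the tips of the shut fingers; the grasp point (between the pads) lies 19 mm behind it; z points along the fingers, y is the direction in which the jaws open and shut (so a half turn about z gives the same grasp; the last joint's range is limited). The gripper opens to 87 mm and grips with 3 to 60 N. Pads are 19 mm wide; open, the fingers measure 117 mm over their backs; the gripper's body (75 mm by 190 mm) begins 51 mm behind the grasp point.
Start: joints at [88.9, 22.042, 0.453, 0, -68.411, -14.817], TCP at [0.171, 0.601, 0.223] pointing down, gripper open.
Joint ranges: [-179.83, 179.83], [-69.29, 118.12], [-61.27, 80.66], [-181.25, 117.63], [-171.15, -9.14], [-177.46, 177.46]. Speed limits (degrees/s): [159.86, 159.86, 180, 180, 180, 180].

INTERFACE

Orientations are given as a 3x3 rotation matrix whose columns are the frame's x, y, z axes.
In Python, from station import sense, capture, get_calibration, finish_job, spot_in, spot_point gives the robot as it stands.
- The arm moves only by the shell command python3 -m inch 'ROWS'. ROWS is JSON, a list of rows, each an object with "fingers": the finger opening in cm, from 0 to 8.7; "delta_pos": the shift along the tool's x, y, z in cm, a list of three; "spin": the turn about the tool's z in degrees. In form: [{"fingers": fingers, "delta_pos": [dx, dy, dz], "spin": spin}, ...]. A call has 1 to 20 rows; each row is the pose to reach, as a shift and turn from the pose commanded when the call began, along the tool's axes at that moment; what a row does not reach only later rows make up. A row lasts 1/10 s, in which the tool goes at most 50 mm and 8.59 degrees, less where a joint would pass 70% of its speed; a pose out of reach is approached as far as the arm can. A call with a gripper value outside its range is refused whole. The fingers move at their own pace and stop on an object; the grip force is fixed at half the most. Time passes only in rows, so rows that repeat a pose let the fingers close. It gives the time, the measured TCP pose, the force and the opening at its end, in the units of the state.
- sense(): the state, without advancing time (a new reading comes with each control period).
- capture(name): name is "side" or "top" or "wrist"; returns the picture (384x512x3 uint8, red, green, blue); there is no depth.
- get_calibration(name): a dict with "K" (3x3 intrinsics, pixels), "T" (4x4, takes a point from camera to world coordinates). Camera axes: x right, y up, looking along -z (the intrinsics and any distortion apply to the point x, -y, -z); pixel columns grow to the right and rows downward; lengths in m; the calibration is good to about 2 mm. The wrist camera is an equidistant fisheye: a pixel r from the principal point sees the ray r / f radians off the axis. A picture is of the moment at which its call begins: read the wrist's pose just before it. get_calibration takes no time and is no camera call; for the wrist camera it gives the pose at the moment of the call.
- finish_job(): hands the job in, once; it reports no verdict.
Trained networks look in the newest picture that a camera, given by its name, has taken for a name from the list of things; names that differ only in an ending like _2 or _b are one class to them, and where a whole thing is asked for, a point or a joint stands for the part that bears it (a point fixed in the world has none). Each returns a list of dicts, best first, with "conf" (0 to 1); they miss things now and then, are a little off and sometimes report something else, mostly with a low value. They report only what shows in the picture. A call takes as long as a camera call.
- spot_in(camera, target): "extent" ([left, top, right, bottom] as shares, 0 to 1, of the picture: columns of its width, rows of its height, round what is visible of it).
- spot_point(camera, target): "location" ([column, row] as shares, 0 to 1, of the picture: columns of its width, rows of its height: a listed point, or the origin of a listed thing).
The state is a dict: "time_s": time; "joints": joint angles; "joint_velocities": joint speeds; "effort": joint torques, N m; "tcp_pos": TCP position; "ee_rot": TCP orientation; "wrist_force": force on the tool from outside, world axes, zero at the start; "moment": the same for the moment, N m; "gripper_width": opening from 0.0 (shut) to 1.0 (fully open).
Only numpy, scipy, OpenCV 4.12 (cv2) and the standard library are available. Lean on these libraries where they do the work, as an engineer would, in place of code of your own. Each camera call takes 0.05 s, during which the arm holds its last target.

TASK

Reset the stop screw of the reed gapping jig: loosen the eared lock ring, turn the bar knob clockwise until its pointer nose points at the stud on the dial, then tighten the lock ring again by feel, firmly but without overtightening it, and let go. Never force the knob while it is still clamped, and leave the parts and tools lying around the jig where they are.

Things in the scene. Friction and masses are not known exactly. Their poses are not given: they have to be found in the camera images.
- jig: The gapping jig, screwed to the bench: gray base 150 x 220 x 12 mm, an upright round housing (80 mm across, top 40 mm above the bench) and a low press arm (top 37 mm up) along +y over a reed plate nest. Origin on the bench under the housing's axis; z up. Lock ring, dial and bar knob sit one above the other on the housing and turn about that one vertical axis.
- axis (a point): Point on the common vertical turning axis, 58 mm above the bench (top of the dial).
- ring: Lock ring: knurled steel disc 96 mm across, 41 to 51 mm above the bench, with two equal upright ears. Right-hand thread: clockwise seen from above tightens. It is found nipped up more or less tight; 0.3 rad or more anticlockwise frees the knob for any setting (it can go back 1.2 rad); it keeps its height. Origin on the axis, at its underside; its +y points to ear_a.
- ear_a (a point): Top centre of one ear of the lock ring: a flat steel lug 8 mm thick (in the direction of turning), 18 mm wide (radially), centred 57 mm from the axis; it rises 29 mm above the disc, to 80 mm above the bench. It can be pinched from above across its thickness, or pushed sideways. The ring turns freely with about 0.3 N m, that is 5 N at an ear.
- ear_b (a point): Top centre of the other ear, opposite ear_a, same size. Tightening: once the ring bites, the torque climbs steadily over some 0.3 rad: 0.46 N m (8 N at an ear) while turning is just tight enough, 0.65 N m (11 N) is right, 1.1 N m (19 N) is overtightened. Where it bites is not known beforehand: it varies, and comes later after the stop screw is turned in, so it must be felt.
- adjuster: Stop screw with steel bar knob: a bar 40 mm long, 12 mm thick, 34 mm tall, underside about 62 and top about 96 mm above the bench at the start, a small pointer nose low on one end. Origin on the axis 2 mm below the bar; x runs along the bar to the nose. Pinch it across the 12 mm from above. Clockwise it sinks 2 mm per rad. Free it turns with 0.06 N m; clamped it must not be forced.
- pointer (a point): Tip of the pointer nose (5 mm wide), 31 mm from the axis, about 65 mm above the bench.
- dial: Round aluminium dial, 76 mm across, 52 to 58 mm above the bench, between the ring and the knob; fixed. Origin on the axis at its underside; x points to its index stud.
- stud (a point): Top of the index stud, a 5 mm pin standing 8 mm high on the dial (top 66 mm above the bench), 34 mm from the axis. The pointer starts 0.4 to 1.5 rad anticlockwise of it (seen from above), so the knob is turned clockwise.
- clamp: Clamp shoe hidden in the housing: the lock ring drives it down, through a spring washer, onto a flange of the stop screw. Its push there is the clamping force; each newton adds 0.008 N m to the ring's 0.3 N m. Let go, the ring stays put with up to 37 N of clamping force; if tighter, it eases back to that. Origin: on the axis, on the bench.
- reed_plate: Loose brass reed plate, 104 x 26 x 2 mm, in the nest on the jig's base. Origin: centre of its underside. Bystander.
- comb: Gray acrylic comb, 104 x 28 x 7 mm, lying on the bench. Bystander.
- cover_plate: Nickel cover plate, a channel 118 x 24 x 12 mm, lying on the bench. Bystander.
- reed_block: Boxwood reed block, 60 x 35 x 25 mm, on the bench. Bystander.
- rivet_jar: Small glass jar of rivets, 44 mm across, 50 mm tall. Bystander.
- screwdriver: Screwdriver, 150 mm long, lying on the bench. Bystander.
- file: Small steel file with a wooden handle, 180 mm long, lying on the bench. Bystander.

How it is judged:
By the outcome, as a careful person would: the job done as asked, in the order asked, and still so for the second after the job is handed in, with the robot touching nothing.
It also fails if it takes over 67 s, if anything falls off the work surface, if the arm or the gripper's body presses on something with over 40 N, if the wrist force passes 120 N, or if a joint passes its speed limit or range.

## Working session

There is one attempt and no reset: what is moved stays moved. The work goes in short steps, Python scripts to look and compute and a shell command to move; the robot and the scene stay as the last step left them, time stands still between calls to the robot, and variables do not carry over. Pictures are saved under pics/ and viewed, and the job is handed in when it is done.

```bash
ls; mkdir -p pics; cat > h.py <<'E'
import numpy as np, cv2, json
from station import *
def save(n,f):
    im=capture(n); cv2.imwrite('pics/'+f,cv2.cvtColor(im,cv2.COLOR_RGB2BGR)); return im
def ray(c,share,cal=None):
    cal=cal or get_calibration(c); K=np.array(cal['K']);T=np.array(cal['T'])
    u=share[0]*512;v=share[1]*384
    x=(u-K[0,2])/K[0,0];y=(v-K[1,2])/K[1,1]
    if c=='wrist':
        r=np.hypot(x,y); s=np.sin(r)/r if r>1e-9 else 1; d=np.array([x*s,y*s,np.cos(r)])
    else: d=np.array([x,y,1.])
    d=np.array([d[0],-d[1],-d[2]]); d=T[:3,:3]@d
    return T[:3,3],d/np.linalg.norm(d)
def tri(rays):
    A=0;b=0
    for o,d in rays:
        P=np.eye(3)-np.outer(d,d);A=A+P;b=b+P@o
    p=np.linalg.solve(A,b)
    return p,[float(np.linalg.norm((np.eye(3)-np.outer(d,d))@(p-o))) for o,d in rays]
def atz(r,z): o,d=r; return o+d*(z-o[2])/d[2]
E
python3 - <<'E'
from h import *
s=sense();print(s)
for c in ['side','top','wrist']:
    save(c,c+'0.png')
    k=get_calibration(c);print(c,k.keys(),np.round(k['K'],1).tolist(),np.round(k['T'],3).tolist())
    for t in ['axis','ear_a','pointer','stud','adjuster','ring']:
        print(c,t,[(round(r['conf'],2),np.round(np.array(r['location'])*[512,384],1).tolist(), np.round(atz(ray(c,r['location']),{'axis':.058,'ear_a':.08,'pointer':.065,'stud':.066,'adjuster':.06,'ring':.041}[t]),3).tolist()) for r in spot_point(c,t)[:3]])
E
```

```text
pics
{'time_s': 0.0, 'joints': array([ 8.88988464e+01,  2.20922366e+01,  3.81347996e-01, -2.87028510e-02,
       -6.84128361e+01, -1.48170774e+01]), 'joint_velocities': array([-0.02212656,  0.00595948, -0.07716342,  0.07361345,  0.06289159,
        0.13004352]), 'effort': array([ 1.22604065e-04, -3.90660739e+01,  1.87397414e+01,  4.21984211e+00,
        1.09288501e-02, -1.87434866e-04]), 'tcp_pos': array([0.17122834, 0.60046556, 0.22145553]), 'ee_rot': array([[ 9.61603411e-01, -2.74442386e-01, -5.07233042e-04],
       [-2.74442836e-01, -9.61601013e-01, -2.15000871e-03],
       [ 1.02297713e-04,  2.20666218e-03, -9.99997560e-01]]), 'wrist_force': array([ 0.37258939,  0.31322959, -0.51647886]), 'moment': array([-0.00781921,  0.0472184 ,  0.00498833]), 'gripper_width': 0.9998512103580891}
side dict_keys(['K', 'T']) [[407.3, 0.0, 256.8], [0.0, 407.3, 190.8], [0.0, 0.0, 1.0]] [[0.999, 0.043, -0.016, 0.596], [-0.043, 0.75, -0.66, -0.578], [-0.016, 0.66, 0.751, 0.766], [0.0, 0.0, 0.0, 1.0]]
side axis [(0.74, [216.5, 182.1], [0.517, 0.077, 0.058])]
side ear_a [(0.75, [217.6, 193.0], [0.523, 
[... 627 characters left out ...]
, 243.3], [0.514, 0.136, 0.08]), (0.89, [260.3, 237.9], [0.518, 0.018, 0.08])]
top pointer [(0.46, [231.1, 230.0], [0.545, 0.088, 0.065]), (0.16, [235.5, 243.8], [0.51, 0.08, 0.065])]
top stud [(0.64, [243.0, 225.2], [0.555, 0.057, 0.066])]
top adjuster [(0.66, [234.2, 245.9], [0.506, 0.083, 0.06])]
top ring [(0.73, [237.1, 245.8], [0.508, 0.077, 0.041]), (0.56, [239.8, 240.7], [0.52, 0.069, 0.041])]
wrist dict_keys(['K', 'T']) [[297.3, 0.0, 254.5], [0.0, 297.3, 196.8], [0.0, 0.0, 1.0]] [[-0.274, 0.928, 0.253, 0.241], [-0.962, -0.265, -0.071, 0.58], [0.001, -0.263, 0.965, 0.384], [0.0, 0.0, 0.0, 1.0]]
wrist axis []
wrist ear_a []
wrist pointer []
wrist stud []
wrist adjuster []
wrist ring []
```

View pics/side0.png

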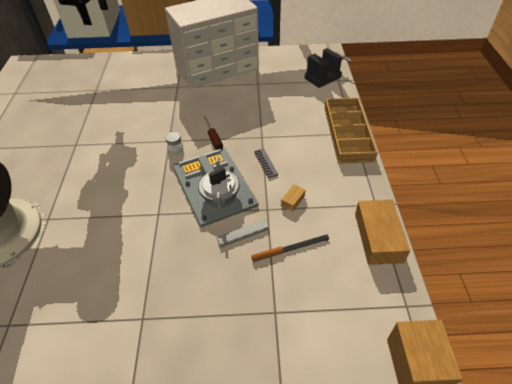

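View pics/top0.png

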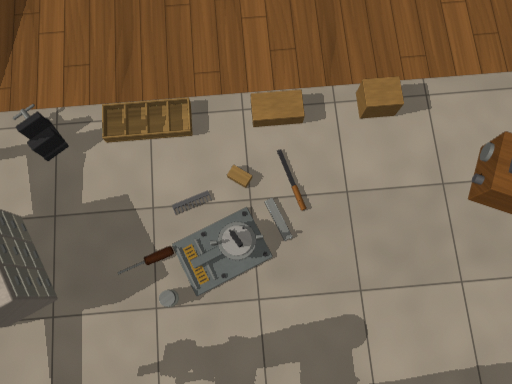

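```bash
python3 - <<'E'
import cv2
a=cv2.imread('pics/side0.png')[130:240,150:300];b=cv2.imread('pics/top0.png')[180:300,170:310]
cv2.imwrite('pics/s0z.png',cv2.resize(a,None,fx=5,fy=5,interpolation=2));cv2.imwrite('pics/t0z.png',cv2.resize(b,None,fx=5,fy=5,interpolation=2))
E
```

```text
(no output)
```

View pics/s0z.png

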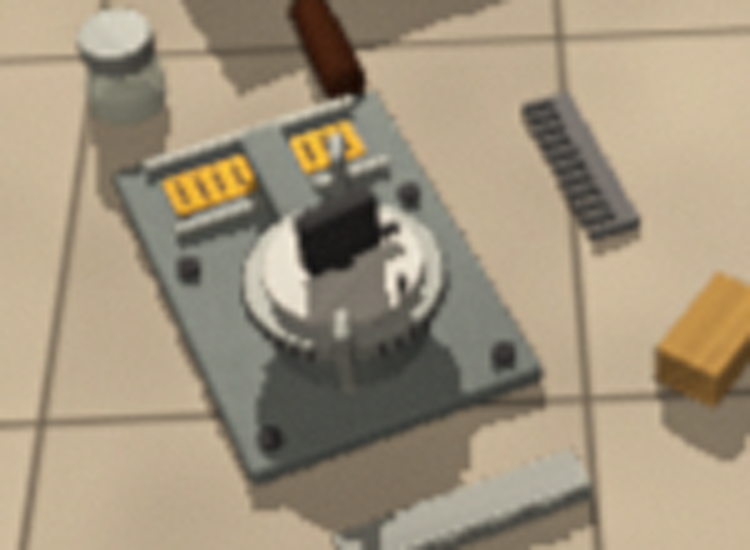

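View pics/t0z.png

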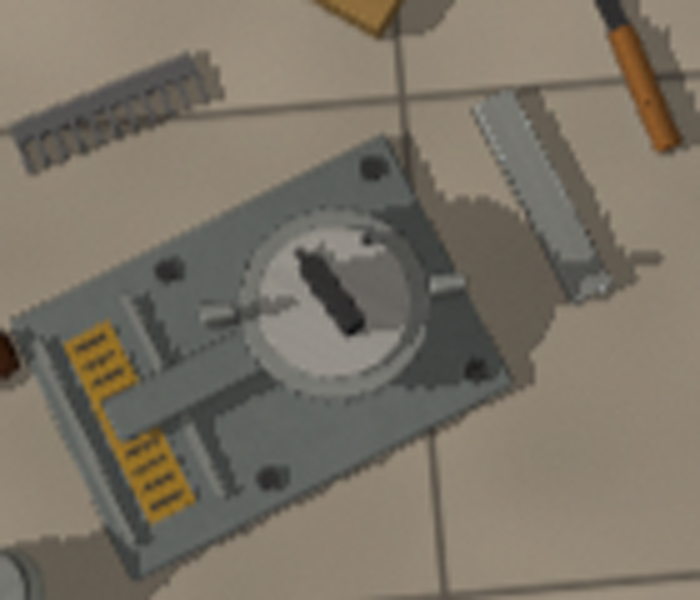

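```bash
python3 -m inch '[{"fingers":4,"delta_pos":[45.6,33.1,0],"spin":74},{"fingers":4,"delta_pos":[45.6,33.1,0],"spin":74},{"fingers":4,"delta_pos":[45.6,33.1,0],"spin":74},{"fingers":4,"delta_pos":[45.6,33.1,0],"spin":74},{"fingers":4,"delta_pos":[45.6,33.1,0],"spin":74},{"fingers":4,"delta_pos":[45.6,33.1,0],"spin":74},{"fingers":4,"delta_pos":[45.6,33.1,0],"spin":74},{"fingers":4,"delta_pos":[45.6,33.1,0],"spin":74},{"fingers":4,"delta_pos":[45.6,33.1,0],"spin":74},{"fingers":4,"delta_pos":[45.6,33.1,0],"spin":74},{"fingers":4,"delta_pos":[45.6,33.1,0],"spin":74},{"fingers":4,"delta_pos":[45.6,33.1,0],"spin":74},{"fingers":4,"delta_pos":[45.6,33.1,0],"spin":74},{"fingers":4,"delta_pos":[45.6,33.1,0],"spin":74},{"fingers":4,"delta_pos":[45.6,33.1,0],"spin":74},{"fingers":4,"delta_pos":[45.6,33.1,0],"spin":74},{"fingers":4,"delta_pos":[45.6,33.1,0],"spin":74},{"fingers":4,"delta_pos":[45.6,33.1,0],"spin":74}]'
cat > look.py <<'E'
from h import *
import sys,pickle
tag=sys.argv[1]
Z={'axis':.058,'ear_a':.08,'pointer':.065,'stud':.066,'adjuster':.06,'ring':.041,'dial':.052}
s=sense();print(s['time_s'],np.round(s['tcp_pos'],4),np.round(s['ee_rot'],3).tolist(),np.round(s['wrist_force'],2),np.round(s['moment'],3))
cal=get_calibration('wrist');save('wrist',f'w{tag}.png')
R={}
for t in (sys.argv[2:] or ['axis','ear_a','pointer','stud','adjuster']):
    R[t]=[(r['conf'],ray('wrist',r['location'],cal)) for r in spot_point('wrist',t)[:3]]
    for c,ry in R[t]:
        print(t,round(c,2),np.round(atz(ry,Z[t]),4))
pickle.dump(R,open(f'r{tag}.pkl','wb'))
E
python3 look.py 1
```

```text
time_s: 2.85
tcp_pos: [0.5188, 0.1583, 0.2227]
ee_rot: [[0.003, -1.0, 0.0], [-1.0, -0.003, 0.0], [-0.0, -0.0, -1.0]]
wrist_force: [-0.4, 0.5, -0.3]
gripper_width: 0.463
2.85 [0.5188 0.1583 0.2227] [[0.003, -1.0, 0.0], [-1.0, -0.003, 0.0], [-0.0, -0.0, -1.0]] [-0.36  0.51 -0.32] [ 0.034 -0.05   0.015]
axis 0.61 [0.5191 0.0783 0.058 ]
ear_a 0.7 [0.5254 0.0201 0.08  ]
ear_a 0.56 [0.5193 0.1324 0.08  ]
pointer 0.74 [0.5454 0.092  0.065 ]
pointer 0.55 [0.6194 0.1702 0.065 ]
stud 0.86 [0.5536 0.0559 0.066 ]
adjuster 0.6 [0.5203 0.0797 0.06  ]
```

View pics/w1.png

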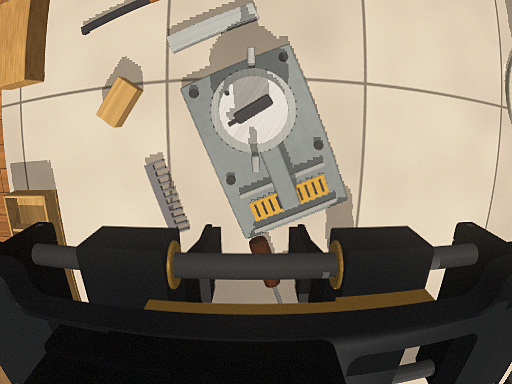

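```bash
python3 -m inch '[{"fingers":2.4,"delta_pos":[2.9,0,2.5],"spin":0},{"fingers":2.4,"delta_pos":[5.8,0,5],"spin":0},{"fingers":2.4,"delta_pos":[5.8,0,5],"spin":0},{"fingers":2.4,"delta_pos":[5.8,0,5],"spin":0},{"fingers":2.4,"delta_pos":[5.8,0,5],"spin":0}]'
python3 look.py 2
python3 - <<'E'
from h import *
import pickle
a=pickle.load(open('r1.pkl','rb'));b=pickle.load(open('r2.pkl','rb'))
for t in a:
  for c1,r1 in a[t]:
    for c2,r2 in b[t]:
      p,e=tri([r1,r2])
      if max(e)<.006: print(t,np.round(p,4),np.round(e,4))
E
```

```text
time_s: 3.65
tcp_pos: [0.5202, 0.1003, 0.1735]
ee_rot: [[0.002, -1.0, 0.002], [-1.0, -0.002, 0.001], [-0.001, -0.002, -1.0]]
wrist_force: [-0.4, 1.3, 0.7]
gripper_width: 0.283
3.65 [0.5202 0.1003 0.1735] [[0.002, -1.0, 0.002], [-1.0, -0.002, 0.001], [-0.001, -0.002, -1.0]] [-0.43  1.33  0.69] [ 0.085 -0.046  0.039]
axis 0.67 [0.5205 0.0761 0.058 ]
axis 0.62 [0.5245 0.0648 0.058 ]
ear_a 0.68 [0.5182 0.1306 0.08  ]
ear_a 0.6 [0.5218 0.0201 0.08  ]
ear_a 0.49 [0.5483 0.0857 0.08  ]
pointer 0.78 [0.5467 0.0911 0.065 ]
stud 0.61 [0.5484 0.091  0.066 ]
stud 0.57 [0.5494 0.055  0.066 ]
adjuster 0.74 [0.4824 0.1653 0.06  ]
adjuster 0.72 [0.5234 0.0788 0.06  ]
adjuster 0.67 [0.547  0.0911 0.06  ]
axis [0.5198 0.078  0.0473] [0.0007 0.0007]
axis [ 0.5223  0.0761 -0.0236] [0.0033 0.0033]
ear_a [0.5209 0.0585 0.2585] [0.0011 0.0011]
ear_a [0.5236 0.0203 0.0818] [0.0018 0.0018]
ear_a [0.5271 0.0519 0.2321] [0.0047 0.0047]
ear_a [0.5187 0.1335 0.0729] [0.0006 0.0006]
ear_a [0.5193 0.038  0.6938] [0.0006 0.0006]
pointer [0.5464 0.092  0.0614] [0.0007 0.0007]
stud [0.5397 0.0659 0.1728] [0.0024 0.0024]
stud [0.552  0.0555 0.0614] [0.0021 0.0021]
adjuster [0.5219 0.0796 0.0558] [0.0016 0.0016]
```

View pics/w2.png

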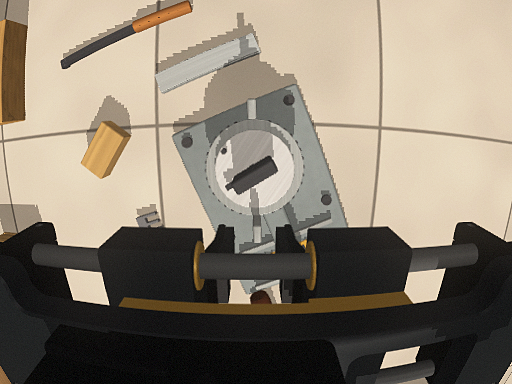

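```bash
python3 -m inch '[{"fingers":2.4,"delta_pos":[4,-0.2,3],"spin":-2},{"fingers":2.4,"delta_pos":[8.1,-0.2,6.5],"spin":-2},{"fingers":2.4,"delta_pos":[8.1,-0.2,6.5],"spin":-2},{"fingers":2.4,"delta_pos":[8.1,-0.2,6.5],"spin":-2},{"fingers":2.4,"delta_pos":[8.1,-0.2,6.5],"spin":-2}]'
python3 look.py 3 ear_a
python3 - <<'E'
from h import *
for c in ['side','top']:
    im=save(c,c+'3.png')
a=cv2.imread('pics/side3.png')[130:240,150:300];b=cv2.imread('pics/w3.png')[100:350,130:380]
cv2.imwrite('pics/z3.png',np.hstack([cv2.resize(a,(545,400)),cv2.resize(b,(400,400))])[:,:800] if 0 else cv2.resize(b,(600,600),interpolation=2));cv2.imwrite('pics/s3.png',cv2.resize(a,(750,550),interpolation=2))
E
```

```text
time_s: 4.45
tcp_pos: [0.5225, 0.0193, 0.1085]
ee_rot: [[0.037, -0.999, 0.002], [-0.999, -0.037, 0.0], [-0.0, -0.002, -1.0]]
wrist_force: [1.2, 0.2, 1.2]
gripper_width: 0.273
4.45 [0.5225 0.0193 0.1085] [[0.037, -0.999, 0.002], [-0.999, -0.037, 0.0], [-0.0, -0.002, -1.0]] [1.16 0.15 1.15] [ 0.102 -0.06  -0.034]
ear_a 0.78 [0.523  0.0185 0.08  ]
```

View pics/z3.png

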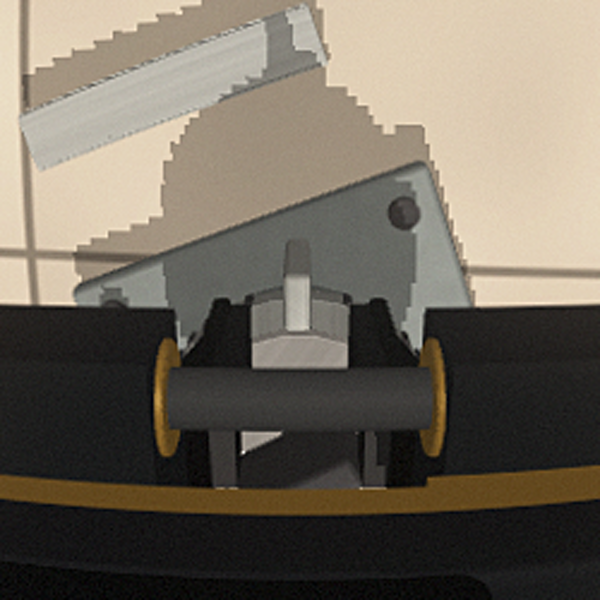

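View pics/s3.png

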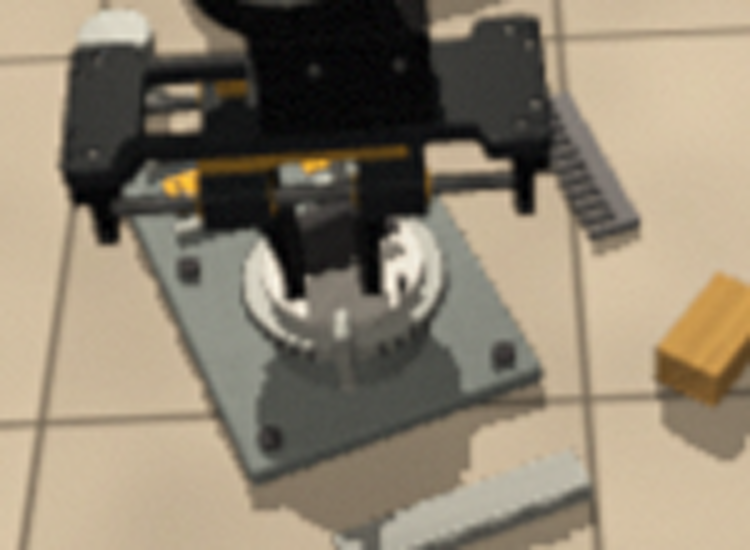

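Ear centred between the fingers (zoom column 297 of fingers 220–380). Descend and pinch.

```bash
python3 -m inch '[{"fingers":2.4,"delta_pos":[0,0,2.5],"spin":0},{"fingers":2.4,"delta_pos":[0,0,5],"spin":0},{"fingers":2.4,"delta_pos":[0,0,5],"spin":0},{"fingers":2.4,"delta_pos":[0,0,5],"spin":0},{"fingers":0.4,"delta_pos":[0,0,5],"spin":0},{"fingers":0.4,"delta_pos":[0,0,5],"spin":0},{"fingers":0.4,"delta_pos":[0,0,5],"spin":0},{"fingers":0.4,"delta_pos":[0,0,5],"spin":0},{"fingers":0.4,"delta_pos":[0,0,5],"spin":0},{"fingers":0.4,"delta_pos":[0,0,5],"spin":0}]'
python3 - <<'E'
from h import *
s=sense();print(s['tcp_pos'],s['wrist_force'],s['moment'],s['gripper_width']*87)
E
```

```text
time_s: 5.65
tcp_pos: [0.5232, 0.019, 0.0587]
ee_rot: [[0.037, -0.999, 0.004], [-0.999, -0.037, 0.001], [-0.0, -0.004, -1.0]]
wrist_force: [4.7, -1.3, 3.0]
gripper_width: 0.087
[0.52320141 0.01899088 0.05869584] [ 4.65320657 -1.34858529  3.02366523] [-0.12460727 -1.10352656  0.12838707] 7.602304880836751
```

```bash
cat > f.py <<'E'
from h import *
C=np.array([0.5207,0.0765])
s=sense();p=s['tcp_pos'];r=p[:2]-C;F=s['wrist_force'];M=s['moment'];R=s['ee_rot']
a=np.arctan2(r[1],r[0]);er=np.array([np.cos(a),np.sin(a)]);et=np.array([-er[1],er[0]])
print('t',round(s['time_s'],2),'pos',np.round(p,4),'rad',round(np.linalg.norm(r)*1e3,1),'ang',round(np.degrees(a),1),'yawx',round(np.degrees(np.arctan2(R[1,0],R[0,0])),1),'Fr,Ft,Fz',np.round([F[:2]@er,F[:2]@et,F[2]],2),'M',np.round(M,3),'tau',round(r[0]*F[1]-r[1]*F[0]+M[2],3),'w',round(s['gripper_width']*87,1))
E
python3 -m inch '[{"fingers":0.4,"delta_pos":[-0.02,-0.5,0],"spin":-5},{"fingers":0.4,"delta_pos":[-0.09,-1.0,0],"spin":-10}]'; python3 f.py
```

```text
time_s: 5.85
tcp_pos: [0.5317, 0.0199, 0.0586]
ee_rot: [[0.211, -0.977, 0.001], [-0.977, -0.211, 0.0], [-0.0, -0.001, -1.0]]
wrist_force: [0.6, -1.1, 6.4]
gripper_width: 0.095
t 5.85 pos [0.5317 0.0199 0.0586] rad 57.7 ang -79.0 yawx -77.8 Fr,Ft,Fz [1.23 0.38 6.4 ] M [-0.056 -0.246 -0.425] tau -0.403 w 8.2
```

```bash
python3 -m inch '[{"fingers":0.4,"delta_pos":[-0.02,-0.5,0],"spin":-5},{"fingers":0.4,"delta_pos":[-0.09,-1.0,0],"spin":-10},{"fingers":0.4,"delta_pos":[-0.2,-1.49,0],"spin":-15},{"fingers":0.4,"delta_pos":[-0.35,-1.97,0],"spin":-20},{"fingers":0.4,"delta_pos":[-0.35,-1.97,0],"spin":-20}]'; python3 f.py
```

```text
time_s: 6.35
tcp_pos: [0.5514, 0.0276, 0.0587]
ee_rot: [[0.531, -0.847, 0.003], [-0.847, -0.531, 0.0], [0.001, -0.003, -1.0]]
wrist_force: [4.1, -1.1, 5.3]
gripper_width: 0.09
t 6.35 pos [0.5514 0.0276 0.0587] rad 57.7 ang -57.9 yawx -57.9 Fr,Ft,Fz [3.12 2.83 5.3 ] M [-0.158 -0.77  -0.232] tau -0.069 w 7.9
```

```bash
python3 -m inch '[{"fingers":2.4,"delta_pos":[0,0,0],"spin":0},{"fingers":2.4,"delta_pos":[0,0,0],"spin":0},{"fingers":2.4,"delta_pos":[0,0,-3],"spin":0},{"fingers":2.8,"delta_pos":[0,0,-7],"spin":0},{"fingers":2.8,"delta_pos":[-3,2,-10],"spin":-8},{"fingers":2.8,"delta_pos":[-5.9,4,-10],"spin":-88},{"fingers":2.8,"delta_pos":[-5.9,4,-10],"spin":-88},{"fingers":2.8,"delta_pos":[-5.9,4,-10],"spin":-88},{"fingers":2.8,"delta_pos":[-5.9,4,-10],"spin":-88},{"fingers":2.8,"delta_pos":[-5.9,4,-10],"spin":-88},{"fingers":2.8,"delta_pos":[-5.9,4,-10],"spin":-88},{"fingers":2.8,"delta_pos":[-5.9,4,-10],"spin":-88},{"fingers":2.8,"delta_pos":[-5.9,4,-10],"spin":-88},{"fingers":2.8,"delta_pos":[-5.9,4,-10],"spin":-88},{"fingers":2.8,"delta_pos":[-5.9,4,-10],"spin":-88},{"fingers":2.8,"delta_pos":[-5.9,4,-10],"spin":-88},{"fingers":2.8,"delta_pos":[-5.9,4,-10],"spin":-88}]'; python3 f.py; python3 look.py 4; python3 - <<'E'
import cv2
b=cv2.imread('pics/w4.png')[50:290,130:380]
cv2.imwrite('pics/z4.png',cv2.resize(b,(625,600),interpolation=2))
E
```

```text
time_s: 8.05
tcp_pos: [0.4836, 0.0559, 0.1569]
ee_rot: [[0.866, 0.5, -0.002], [0.5, -0.866, -0.001], [-0.002, -0.001, -1.0]]
wrist_force: [0.2, 0.6, -1.2]
gripper_width: 0.32
t 8.05 pos [0.4836 0.0559 0.1569] rad 42.4 ang -151.0 yawx 30.0 Fr,Ft,Fz [-0.43 -0.43 -1.16] M [ 0.016 -0.034 -0.005] tau -0.024 w 27.9
8.05 [0.4836 0.0559 0.1569] [[0.866, 0.5, -0.002], [0.5, -0.866, -0.001], [-0.002, -0.001, -1.0]] [ 0.16  0.59 -1.16] [ 0.016 -0.034 -0.005]
axis 0.86 [0.5207 0.0774 0.058 ]
ear_a 0.67 [0.4916 0.1254 0.08  ]
ear_a 0.61 [0.5523 0.0293 0.08  ]
ear_a 0.52 [0.4363 0.2127 0.08  ]
pointer 0.75 [0.5481 0.093  0.065 ]
stud 0.92 [0.5526 0.0606 0.066 ]
adjuster 0.87 [0.5179 0.0773 0.06  ]
```

View pics/z4.png

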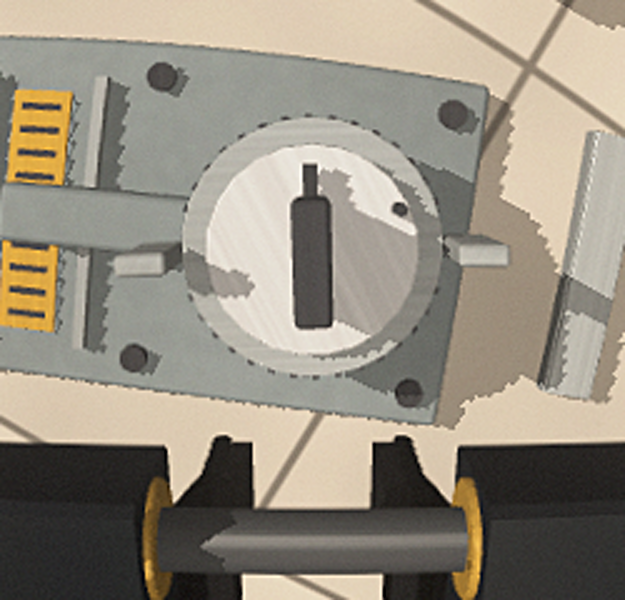

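```bash
python3 - <<'E'
from h import *
cal=get_calibration('wrist')
def P(u,v,z): return atz(ray('wrist',[(130+u/2.5)/512,(50+v/2.5)/384],cal),z)[:2]
n=P(310,166,.065);n1=P(310,195,.065);st=P(400,209,.066);st2=P(400,209,.062)
e=[P(207,251,.058),P(417,251,.058),P(312,145,.058),P(312,356,.058)]
print('dial',e,np.mean(e,0))
bt=[P(293,198,.096),P(329,198,.096),P(297,328,.096),P(333,328,.096)]
print('bar top',np.round(bt,4), np.mean(bt,0))
A=lambda v:np.degrees(np.arctan2(v[1],v[0]))
print('bar ang',A(bt[0]-bt[2]),A(bt[1]-bt[3]))
for C in (np.array([.521,.077]),np.mean(e,0)):
  print('nose',n,np.linalg.norm(n-C),A(n-C),'stud',st,np.linalg.norm(st-C),A(st-C),A(st2-C),np.linalg.norm(st2-C))
E
```

```text
dial [array([0.50379748, 0.10872829]), array([0.54105681, 0.0443814 ]), array([0.55449284, 0.09513134]), array([0.48915347, 0.05728989])] [0.52212515 0.07638273]
bar top [[0.5368 0.0915]
 [0.5422 0.0822]
 [0.503  0.0707]
 [0.5085 0.0611]] [0.52263943 0.07638073]
bar ang 31.594556422731333 32.074632214822486
nose [0.54774846 0.09201648] 0.030675309190643155 29.309690027867173 stud [0.55061199 0.05834096] 0.03500042874487325 -32.21575625659733 -32.88438623837915 0.03532629614237438
nose [0.54774846 0.09201648] 0.03001612941871507 31.38895423471961 stud [0.55061199 0.05834096] 0.03371951622638298 -32.34759179006267 -33.040103879407305 0.03404641273313506
```

```bash
python3 -m inch '[{"fingers":2.8,"delta_pos":[4.3,0.14,0],"spin":-1.7},{"fingers":2.8,"delta_pos":[4.3,0.14,2],"spin":-1.7},{"fingers":2.8,"delta_pos":[4.3,0.14,5],"spin":-1.7},{"fingers":2.8,"delta_pos":[4.3,0.14,8.6],"spin":-1.7},{"fingers":2.8,"delta_pos":[4.3,0.14,8.6],"spin":-1.7},{"fingers":2.8,"delta_pos":[4.3,0.14,8.6],"spin":-1.7},{"fingers":0.8,"delta_pos":[4.3,0.14,8.6],"spin":-1.7},{"fingers":0.8,"delta_pos":[4.3,0.14,8.6],"spin":-1.7},{"fingers":0.8,"delta_pos":[4.3,0.14,8.6],"spin":-1.7},{"fingers":0.8,"delta_pos":[4.3,0.14,8.6],"spin":-1.7},{"fingers":0.8,"delta_pos":[4.3,0.14,8.6],"spin":-1.7}]'; python3 f.py; python3 look.py 5 stud pointer
```

```text
time_s: 9.45
tcp_pos: [0.5228, 0.0781, 0.0732]
ee_rot: [[0.85, 0.526, 0.002], [0.526, -0.85, 0.003], [0.003, -0.001, -1.0]]
wrist_force: [-4.1, 5.9, 5.5]
gripper_width: 0.133
t 9.45 pos [0.5228 0.0781 0.0732] rad 2.7 ang 36.5 yawx 31.8 Fr,Ft,Fz [0.22 7.14 5.54] M [ 1.738  1.192 -0.11 ] tau -0.091 w 11.6
9.45 [0.5228 0.0781 0.0732] [[0.85, 0.526, 0.002], [0.526, -0.85, 0.003], [0.003, -0.001, -1.0]] [-4.07  5.87  5.54] [ 1.738  1.192 -0.11 ]
stud 0.67 [0.55   0.0601 0.066 ]
pointer 0.74 [0.5491 0.0914 0.065 ]
pointer 0.56 [0.5504 0.0598 0.065 ]
```

View pics/w5.png

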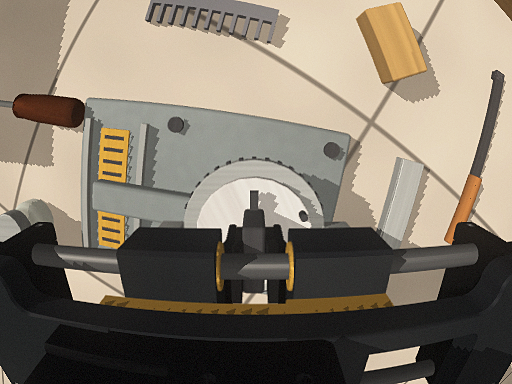

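```bash
python3 -m inch '[{"fingers":0.8,"delta_pos":[0,-0.07,0.02],"spin":5},{"fingers":0.8,"delta_pos":[-0.01,-0.04,0.05],"spin":12},{"fingers":0.8,"delta_pos":[-0.01,-0.02,0.07],"spin":20},{"fingers":0.8,"delta_pos":[-0.01,-0.02,0.07],"spin":20}]'; python3 f.py
```

```text
time_s: 10.0
tcp_pos: [0.523, 0.0776, 0.0726]
ee_rot: [[0.979, 0.204, 0.003], [0.204, -0.979, 0.002], [0.003, -0.001, -1.0]]
wrist_force: [-3.1, 2.8, 6.3]
gripper_width: 0.138
t 10.0 pos [0.523  0.0776 0.0726] rad 2.6 ang 24.9 yawx 11.8 Fr,Ft,Fz [-1.59  3.87  6.31] M [ 0.961  0.853 -0.105] tau -0.095 w 12.0
```

```bash
python3 -m inch '[{"fingers":0.8,"delta_pos":[-0.01,0,0.02],"spin":8},{"fingers":0.8,"delta_pos":[-0.02,0.02,0.05],"spin":16},{"fingers":0.8,"delta_pos":[-0.03,0.04,0.08],"spin":24},{"fingers":0.8,"delta_pos":[-0.04,0.07,0.11],"spin":32},{"fingers":0.8,"delta_pos":[-0.05,0.09,0.14],"spin":40},{"fingers":0.8,"delta_pos":[-0.05,0.09,0.14],"spin":40},{"fingers":0.8,"delta_pos":[-0.05,0.09,0.14],"spin":40}]'; python3 f.py;python3 look.py 6 stud pointer;  python3 - <<'E'
import cv2
b=cv2.imread('pics/w6.png')[130:250,180:330]
cv2.imwrite('pics/z6.png',cv2.resize(b,(750,600),interpolation=2))
E
```

```text
time_s: 10.7
tcp_pos: [0.5227, 0.0762, 0.0711]
ee_rot: [[0.882, -0.471, 0.002], [-0.471, -0.882, 0.001], [0.002, -0.002, -1.0]]
wrist_force: [-1.4, 1.6, 5.7]
gripper_width: 0.133
t 10.7 pos [0.5227 0.0762 0.0711] rad 2.0 ang -7.9 yawx -28.1 Fr,Ft,Fz [-1.66  1.41  5.73] M [ 0.561  0.678 -0.141] tau -0.138 w 11.6
10.7 [0.5227 0.0762 0.0711] [[0.882, -0.471, 0.002], [-0.471, -0.882, 0.001], [0.002, -0.002, -1.0]] [-1.45  1.62  5.73] [ 0.561  0.678 -0.141]
stud 0.64 [0.5508 0.0592 0.066 ]
stud 0.61 [0.5511 0.0601 0.066 ]
pointer 0.71 [0.5499 0.0617 0.065 ]
```

View pics/z6.png

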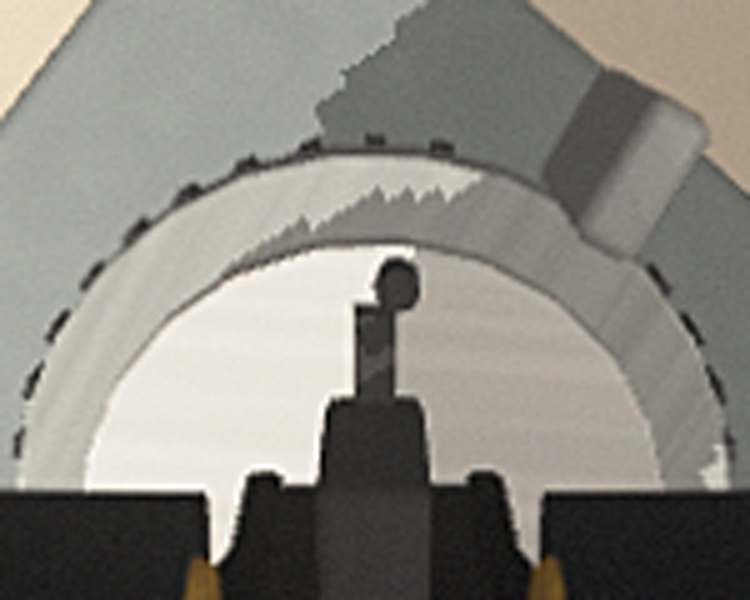

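```bash
python3 -m inch '[{"fingers":0.8,"delta_pos":[0,0.01,0.02],"spin":4.7},{"fingers":0.8,"delta_pos":[0,0.01,0.02],"spin":4.7},{"fingers":0.8,"delta_pos":[0,0.01,0.02],"spin":4.7}]'; python3 f.py;python3 look.py 7 stud pointer;  python3 - <<'E'
import cv2
b=cv2.imread('pics/w7.png')[130:250,180:330]
cv2.imwrite('pics/z7.png',cv2.resize(b,(750,600),interpolation=2))
E
```

```text
time_s: 11.15
tcp_pos: [0.5226, 0.0761, 0.071]
ee_rot: [[0.841, -0.541, 0.002], [-0.541, -0.841, 0.001], [0.001, -0.002, -1.0]]
wrist_force: [-2.6, 2.1, 6.3]
gripper_width: 0.136
t 11.15 pos [0.5226 0.0761 0.071 ] rad 2.0 ang -12.5 yawx -32.8 Fr,Ft,Fz [-2.98  1.44  6.26] M [ 0.478  0.734 -0.069] tau -0.066 w 11.8
11.15 [0.5226 0.0761 0.071 ] [[0.841, -0.541, 0.002], [-0.541, -0.841, 0.001], [0.001, -0.002, -1.0]] [-2.6   2.06  6.26] [ 0.478  0.734 -0.069]
stud 0.75 [0.5518 0.0587 0.066 ]
pointer 0.95 [0.5485 0.0583 0.065 ]
pointer 0.61 [0.5401 0.0673 0.065 ]
```

View pics/z7.png

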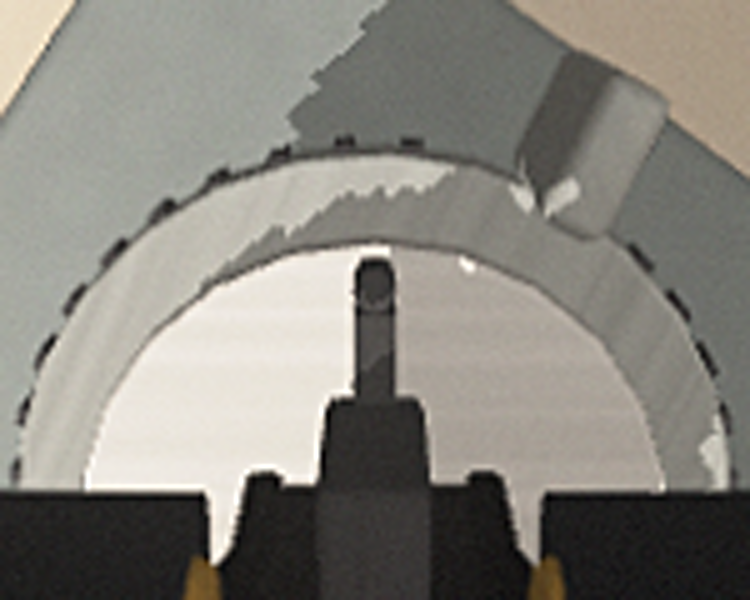

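```bash
python3 -m inch '[{"fingers":2.8,"delta_pos":[0,0,0],"spin":0},{"fingers":2.8,"delta_pos":[0,0,0],"spin":0},{"fingers":2.8,"delta_pos":[0,0,0],"spin":0},{"fingers":2.8,"delta_pos":[0,0,-3],"spin":0},{"fingers":2.8,"delta_pos":[0,0,-6],"spin":0},{"fingers":2.4,"delta_pos":[2.5,1.3,-6],"spin":8},{"fingers":2.4,"delta_pos":[5.05,2.5,-6],"spin":16},{"fingers":2.4,"delta_pos":[5.05,2.5,-5],"spin":25},{"fingers":2.4,"delta_pos":[5.05,2.5,-4],"spin":25},{"fingers":2.4,"delta_pos":[5.05,2.5,-4],"spin":25},{"fingers":2.4,"delta_pos":[5.05,2.5,-4],"spin":25}]'; python3 f.py;python3 look.py 8 ear_a;  python3 - <<'E'
import cv2
b=cv2.imread('pics/w8.png')[100:340,130:380]
cv2.imwrite('pics/z8.png',cv2.resize(b,(625,600),interpolation=2))
E
```

```text
time_s: 12.4
tcp_pos: [0.5504, 0.0274, 0.1088]
ee_rot: [[0.534, -0.846, -0.001], [-0.846, -0.534, -0.001], [-0.0, 0.001, -1.0]]
wrist_force: [0.7, -0.2, -0.2]
gripper_width: 0.276
t 12.4 pos [0.5504 0.0274 0.1088] rad 57.4 ang -58.8 yawx -57.7 Fr,Ft,Fz [ 0.52  0.5  -0.16] M [ 0.043 -0.024 -0.027] tau 0.002 w 24.0
12.4 [0.5504 0.0274 0.1088] [[0.534, -0.846, -0.001], [-0.846, -0.534, -0.001], [-0.0, 0.001, -1.0]] [ 0.7  -0.18 -0.16] [ 0.043 -0.024 -0.027]
ear_a 0.74 [0.5525 0.0272 0.08  ]
```

View pics/z8.png

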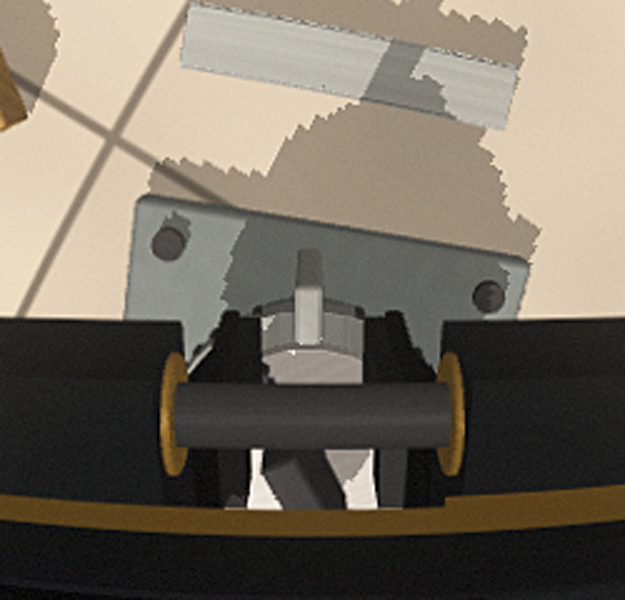

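```bash
python3 -m inch '[{"fingers":2.4,"delta_pos":[0.03,-0.08,2.5],"spin":0},{"fingers":2.4,"delta_pos":[0.03,-0.08,5],"spin":0},{"fingers":2.4,"delta_pos":[0.03,-0.08,5],"spin":0},{"fingers":2.4,"delta_pos":[0.03,-0.08,5],"spin":0},{"fingers":0.4,"delta_pos":[0.03,-0.08,5],"spin":0},{"fingers":0.4,"delta_pos":[0.03,-0.08,5],"spin":0},{"fingers":0.4,"delta_pos":[0.03,-0.08,5],"spin":0},{"fingers":0.4,"delta_pos":[0.03,-0.08,5],"spin":0},{"fingers":0.4,"delta_pos":[0.03,-0.08,5],"spin":0},{"fingers":0.4,"delta_pos":[0.03,-0.08,5],"spin":0}]'; python3 f.py
```

```text
time_s: 13.5
tcp_pos: [0.5518, 0.0272, 0.0601]
ee_rot: [[0.531, -0.847, 0.001], [-0.847, -0.531, -0.0], [0.0, -0.0, -1.0]]
wrist_force: [-1.2, -0.7, 5.7]
gripper_width: 0.091
t 13.5 pos [0.5518 0.0272 0.0601] rad 58.3 ang -57.8 yawx -57.9 Fr,Ft,Fz [-0.06 -1.33  5.71] M [-0.203  0.548 -0.16 ] tau -0.237 w 7.9
```

```bash
python3 -m inch '[{"fingers":0.4,"delta_pos":[-0.02,0.5,0],"spin":5},{"fingers":0.4,"delta_pos":[-0.09,1.0,0],"spin":10}]'>/dev/null; python3 f.py; python3 -m inch '[{"fingers":0.4,"delta_pos":[-0.02,0.5,0],"spin":5}]'>/dev/null; python3 f.py
python3 -m inch '[{"fingers":0.4,"delta_pos":[-0.02,0.5,0],"spin":5}]'>/dev/null; python3 f.py
python3 -m inch '[{"fingers":0.4,"delta_pos":[-0.02,0.5,0],"spin":5}]'>/dev/null; python3 f.py
```

```text
t 13.7 pos [0.5437 0.023  0.0602] rad 58.2 ang -66.7 yawx -68.0 Fr,Ft,Fz [0.16 0.12 4.65] M [0.038 0.162 0.29 ] tau 0.297 w 7.8
t 13.8 pos [0.5389 0.0212 0.0602] rad 58.2 ang -71.8 yawx -73.0 Fr,Ft,Fz [0.05 0.03 4.58] M [0.013 0.134 0.298] tau 0.3 w 7.7
t 13.9 pos [0.534  0.0199 0.0602] rad 58.1 ang -76.8 yawx -78.0 Fr,Ft,Fz [-0.41 -0.42  5.07] M [-0.039  0.183  0.361] tau 0.336 w 7.7
t 14.0 pos [0.529  0.019  0.0602] rad 58.1 ang -81.8 yawx -83.0 Fr,Ft,Fz [ 0.29 -0.55  4.81] M [-0.063  0.145  0.304] tau 0.272 w 8.0
```

```bash
for i in 1; do python3 -m inch '[{"fingers":0.4,"delta_pos":[-0.01,0.3,0],"spin":3}]'>/dev/null; python3 f.py
python3 -m inch '[{"fingers":0.4,"delta_pos":[-0.01,0.3,0],"spin":3}]'>/dev/null; python3 f.py
python3 -m inch '[{"fingers":0.4,"delta_pos":[-0.01,0.3,0],"spin":3}]'>/dev/null; python3 f.py
python3 -m inch '[{"fingers":0.4,"delta_pos":[-0.01,0.3,0],"spin":3}]'>/dev/null; python3 f.py; done
```

```text
t 14.1 pos [0.5258 0.0186 0.0602] rad 58.1 ang -84.9 yawx -85.9 Fr,Ft,Fz [ 1.82 -1.13  4.81] M [-0.258  0.113  0.281] tau 0.215 w 7.4
t 14.2 pos [0.5228 0.0185 0.0602] rad 58.1 ang -87.9 yawx -88.9 Fr,Ft,Fz [ 0.91 -0.7   5.68] M [-0.301  0.258  0.291] tau 0.251 w 7.5
t 14.3 pos [0.5198 0.0184 0.0602] rad 58.1 ang -90.9 yawx -91.9 Fr,Ft,Fz [ 1.66 -0.98  5.96] M [-0.4    0.229  0.282] tau 0.224 w 7.5
t 14.4 pos [0.5167 0.0186 0.0602] rad 58.0 ang -93.9 yawx -94.9 Fr,Ft,Fz [ 1.97 -1.62  5.53] M [-0.418  0.296  0.324] tau 0.23 w 7.7
```

```bash
python3 -m inch '[{"fingers":0.4,"delta_pos":[-0.01,0.3,0],"spin":3}]'>/dev/null; python3 f.py
python3 -m inch '[{"fingers":0.4,"delta_pos":[-0.01,0.3,0],"spin":3}]'>/dev/null; python3 f.py
python3 -m inch '[{"fingers":0.4,"delta_pos":[-0.01,0.3,0],"spin":3}]'>/dev/null; python3 f.py
```

```text
t 14.5 pos [0.5136 0.0189 0.0602] rad 58.1 ang -97.0 yawx -97.9 Fr,Ft,Fz [ 2.6 -1.   5.5] M [-0.509  0.33   0.31 ] tau 0.252 w 7.5
t 14.6 pos [0.5107 0.0193 0.0602] rad 58.0 ang -100.0 yawx -100.9 Fr,Ft,Fz [ 2.42 -0.09  5.75] M [-0.612  0.22   0.346] tau 0.341 w 7.8
t 14.7 pos [0.5078 0.0199 0.0602] rad 58.0 ang -102.8 yawx -103.9 Fr,Ft,Fz [ 3.58 -0.01  6.53] M [-0.828  0.16   0.385] tau 0.385 w 7.7
```

```bash
python3 -m inch '[{"fingers":0.4,"delta_pos":[-0.01,0.3,0],"spin":3}]'>/dev/null; python3 f.py
python3 -m inch '[{"fingers":0.4,"delta_pos":[-0.01,0.3,0],"spin":3}]'>/dev/null; python3 f.py
```

```text
t 14.8 pos [0.505  0.0207 0.0603] rad 58.0 ang -105.7 yawx -106.9 Fr,Ft,Fz [2.54 1.07 5.47] M [-0.982  0.069  0.36 ] tau 0.423 w 8.1
t 14.9 pos [0.5022 0.0215 0.0603] rad 58.0 ang -108.6 yawx -109.9 Fr,Ft,Fz [5.12 1.46 5.24] M [-1.188 -0.074  0.387] tau 0.471 w 7.8
```

```bash
python3 -m inch '[{"fingers":0.4,"delta_pos":[-0.01,0.3,0],"spin":3}]'>/dev/null; python3 f.py
python3 -m inch '[{"fingers":0.4,"delta_pos":[-0.01,0.3,0],"spin":3}]'>/dev/null; python3 f.py
```

```text
t 15.0 pos [0.4995 0.0225 0.0603] rad 58.0 ang -111.4 yawx -112.9 Fr,Ft,Fz [4.72 1.42 6.13] M [-1.461 -0.136  0.484] tau 0.567 w 7.7
t 15.1 pos [0.4969 0.0237 0.0604] rad 57.9 ang -114.3 yawx -115.9 Fr,Ft,Fz [5.7  3.   5.85] M [-1.623 -0.218  0.364] tau 0.538 w 7.7
```

```bash
python3 -m inch '[{"fingers":0.4,"delta_pos":[-0.01,0.2,0],"spin":2}]'>/dev/null; python3 f.py
```

```text
t 15.2 pos [0.4951 0.0245 0.0604] rad 57.9 ang -116.3 yawx -117.8 Fr,Ft,Fz [4.77 3.5  4.46] M [-1.893 -0.29   0.441] tau 0.644 w 7.6
```

```bash
python3 -m inch '[{"fingers":0.4,"delta_pos":[-0.01,0.15,0],"spin":1.5}]'>/dev/null; python3 f.py
python3 -m inch '[{"fingers":0.4,"delta_pos":[-0.01,0.15,0],"spin":1.5}]'>/dev/null; python3 f.py
```

```text
t 15.3 pos [0.4938 0.0252 0.0604] rad 58.0 ang -117.7 yawx -119.3 Fr,Ft,Fz [6.35 4.   5.93] M [-2.021 -0.345  0.449] tau 0.681 w 8.2
t 15.4 pos [0.4925 0.0259 0.0604] rad 57.9 ang -119.1 yawx -120.8 Fr,Ft,Fz [7.14 5.   5.88] M [-2.24  -0.316  0.474] tau 0.764 w 7.7
```

```bash
python3 -m inch '[{"fingers":2.4,"delta_pos":[0,-0.05,0],"spin":0},{"fingers":2.4,"delta_pos":[0,-0.05,0],"spin":0},{"fingers":2.4,"delta_pos":[0,-0.05,0],"spin":0},{"fingers":2.4,"delta_pos":[0,-0.05,-3],"spin":0},{"fingers":2.4,"delta_pos":[0,-0.05,-7],"spin":0},{"fingers":2.4,"delta_pos":[-4,0,-11],"spin":0},{"fingers":2.4,"delta_pos":[-9,0,-11],"spin":0},{"fingers":2.4,"delta_pos":[-12,0,-11],"spin":0},{"fingers":2.4,"delta_pos":[-12,0,-11],"spin":0},{"fingers":2.4,"delta_pos":[-12,0,-11],"spin":0}]'; python3 f.py; python3 look.py 9 stud pointer ear_a axis;  python3 - <<'E'
from h import *
b=cv2.imread('pics/w9.png')[50:250,130:380]
cv2.imwrite('pics/z9.png',cv2.resize(b,(750,600),interpolation=2))
save('top','top9.png');save('side','side9.png')
E
```

```text
time_s: 16.4
tcp_pos: [0.5528, 0.1307, 0.1681]
ee_rot: [[-0.513, -0.858, -0.002], [-0.858, 0.513, -0.001], [0.002, 0.002, -1.0]]
wrist_force: [-0.2, 0.2, -0.4]
gripper_width: 0.277
t 16.4 pos [0.5528 0.1307 0.1681] rad 63.0 ang 59.3 yawx -120.9 Fr,Ft,Fz [ 0.04  0.24 -0.45] M [ 0.043 -0.051 -0.002] tau 0.013 w 24.1
16.4 [0.5528 0.1307 0.1681] [[-0.513, -0.858, -0.002], [-0.858, 0.513, -0.001], [0.002, 0.002, -1.0]] [-0.19  0.15 -0.45] [ 0.043 -0.051 -0.002]
stud 0.98 [0.5505 0.0561 0.066 ]
pointer 0.6 [0.5448 0.0577 0.065 ]
ear_a 0.94 [0.497  0.0236 0.08  ]
axis 0.59 [0.5207 0.0785 0.058 ]
```

View pics/z9.png

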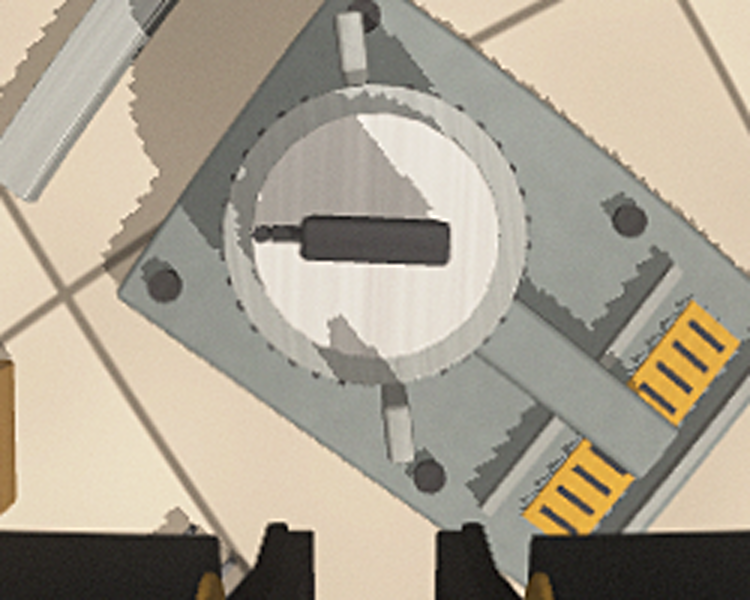

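View pics/side9.png

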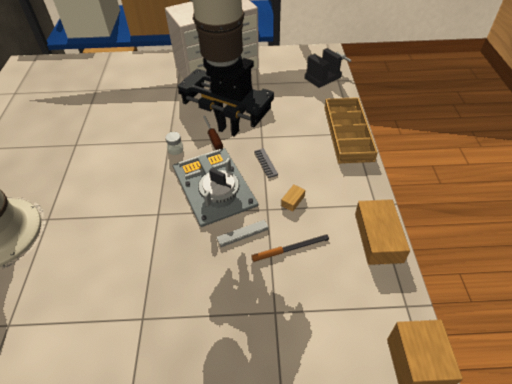

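```bash
python3 -c "
from station import *
print(finish_job(), sense()['time_s'])"
```

```text
the job is handed in; nothing more can be done
the job is handed in; nothing more can be done
```

The stop screw is reset and the job was handed in at about 16.5 s. `finish_job` gives no verdict, so this is what my own checks show.

- **Loosening:** I pinched one ear and turned the lock ring about 30° (0.52 rad) anticlockwise before touching the knob.
- **Knob:** I turned it about 64.6° clockwise. It turned freely, with the measured moment staying around 0.1 N m. In the last wrist picture, taken after release, the pointer nose lines up with the stud, by eye within about a degree.
- **Tightening:** Turning free, the ring read about 0.2–0.3 N m. It began to bite about 40° into the tightening turn. I stopped at a reading of 0.68–0.76 N m, noise about ±0.05, so slightly above the 0.65 N m target and well below the 1.1 N m limit.
- **After letting go:** The ring appears to have eased back about 5°. That fits the described settling to roughly 37 N of clamping force, but I inferred this from one ear detection.
- **Surroundings:** The arm is clear, with about zero wrist force. In the last side picture the bystanders look unmoved compared with the first one; I compared them by eye only.

The position estimates for the turning axis differed by about 1–2 mm between the cameras and the grasp. This caused side forces of up to about 7 N while I held the knob.

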